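# Swap the clock pieces back onto their own socles

## Robot

A 6-joint arm with a two-finger parallel gripper is mounted at the origin on the work surface. World frame = base frame: x ahead of the robot, y to its left, z up, the work surface at z = 0. Lengths are in m, angles in rad, forces in N, time in s.
With the tool pointing down it reaches from about 0.35 to 0.725 m from the base axis. Payload 4.3 kg.
Tool frame: the origin (TCP) lies midway between the tips of the shut fingers; the grasp point (between the pads) lies 19 mm behind it; z points along the fingers, y is the line along which they close (so a half turn about z gives the same grasp; the last joint's range is limited). The gripper opens to 85 mm and grips with 20 to 120 N. Pads are 22 mm wide; open, the fingers measure 114 mm over their backs; the gripper's body (76 mm by 85 mm) begins 54 mm behind the grasp point. The pads swing forward as they close: fully open they stand 13 mm farther back than shut.
Start: joints at [1.22, 0.377, 0.081, 1.274, 0, 1.46], TCP at [0.137, 0.558, 0.231] pointing down, gripper open.
Joint ranges: [-2.72, 2.72], [-0.84, 1.66], [-1.02, 1.22], [-1.77, 2.12], [-1.37, 1.28], [-3.14, 3.14]. Speed limits (rad/s): [2.57, 2.57, 3.14, 3.14, 3.14, 3.14].

## Interface

Orientations are given as a 3x3 rotation matrix whose columns are the frame's x, y, z axes.
In Python, from station import bot gives the robot as it stands. The module is installed in compiled form; this text tells all that it offers. Calls block until the motion is done:
- bot.move_pose(position, orientation): joint-space move of the TCP to a pose.
- bot.servo_line(position, orientation=None, vel=0.15): straight line of the TCP; orientation=None keeps the orientation; vel is the mean speed in m/s.
- bot.goto_joints(angles): joint-space move.
- bot.move_gripper(opening, newtons=None): finger opening in m; newtons is the grip in N (None keeps the last); returns when the fingers have stopped.
- bot.sleep(seconds).
- bot.inverse_kinematics(position, orientation): joint angles nearest the present ones, or None.
- bot.state(): the state.
- bot.grab_frame(name): name is "scene" or "top"; returns a dict with "pixels" (384x512x3 uint8, blue, green, red), "mtx" (3x3 intrinsics, pixels), "k1" (the pictures are not rectified: a ray, as slopes to the right and down, at radius r is drawn at 1 + k1 r^2 times it, then the intrinsics apply), "R" (3x3) and "t" (3): a world point X has camera coordinates R X + t. Camera axes: x right, y down, z forward; pixel columns grow to the right and rows downward; lengths in m; the calibration is good to about 2 mm. A picture is of the moment at which its call begins. There is no depth.
A pose or a line that the arm cannot do raises bot.IKError and nothing moves.
- bot.close_job(): hands the job in; it is judged then, once.
The state is a dict: "time": time; "joints": joint angles; "qvel": joint speeds; "tau": joint torques, N m; "eef_pos": TCP position; "tcp_rot": TCP orientation; "ft_force": force on the tool from outside, world axes, zero at the start; "torque": the same for the moment, N m; "finger_gap": finger opening in m; "grasp_force": force on a finger pad.
Only numpy, scipy, OpenCV 4.12 (cv2) and the standard library are available. Lean on these libraries where they do the work, as an engineer would, in place of code of your own. Each camera call takes 0.05 s, during which the arm holds its last target. There are 200 camera calls.

## Task

After dusting, the four pieces on the shelf were put back on each other's socles. Put each on its own, in the middle and the same way up as now: the stopwatch on the round socle, the cherub on the square one, the suspension block on the oblong one and the glass knob on the six-sided one, with the cherub square to its socle (facing any side) and the block lengthwise along its own. The empty cork mat may be used to set a piece aside; tip nothing over and leave the carriage clock where it stands.

Things in the scene. Friction and masses are not known exactly. Their poses are not given: they have to be found in the camera images.
- stopwatch: Chrome stopwatch lying on its back, dial up: round case 54 mm across, 15 mm thick, sides upright from 2.5 to 12.5 mm above its underside. Crown, bow and pushers stick out to 51 mm from the centre towards its +x, so hold it across its y axis. About 0.13 kg. Origin: centre of the case's underside; z up through the dial. At the start on the oblong or the hexagonal socle
- cherub: Bronze cherub clock ornament, a winged child seated on a block, 72 mm high: foot plate 46 x 46 x 5 mm, block 40 x 40 mm up to 28 mm, figure above (within 18 mm of the middle to the sides). He faces his -x, legs hanging over that side; hold the block across its y axis. About 0.42 kg. Origin: centre of its underside; z up. At the start on the oblong or the hexagonal socle
- suspension_block: Steel pendulum suspension block: foot 60 mm long (x) x 26 mm wide (y) x 10 mm, on its middle two clamping chops 33 mm long together and 26 mm wide, up to 36 mm; a thin spring leaf stands up to 42 mm. Hold it across its y axis (26 mm). About 0.26 kg. Origin: centre of its underside; x along its length, z up. At the start on the round or the square socle
- glass_knob: Clear glass knob of a display dome on its six-sided brass mount: mount 40 mm across flats and 16 mm high, two of its flats facing +y and -y, so hold the mount across its y axis; above it a round glass knob 37 mm across, top at 56 mm. About 0.15 kg. Origin: centre of its underside; z up. At the start on the round or the square socle
- round_socle: Fixed walnut socle (flat-topped display stand) with a leather inlay and a brass line, round, top 84 mm across, foot 92 mm; the home of the stopwatch. Its whole top is flat, level and 20 mm above the shelf. Origin: centre of its underside; the middle of its top is 20 mm above the origin. z up
- square_socle: Fixed walnut socle (flat-topped display stand) with a leather inlay and a brass line, square, top 84 x 84 mm, foot 92 x 92 mm; the home of the cherub. Its whole top is flat, level and 20 mm above the shelf. Origin: centre of its underside; the middle of its top is 20 mm above the origin. z up; x and y square to its sides
- oblong_socle: Fixed walnut socle (flat-topped display stand) with a leather inlay and a brass line, oblong, top 118 mm long (x) x 68 mm (y), foot 126 x 76 mm; the home of the suspension block. Its whole top is flat, level and 20 mm above the shelf. Origin: centre of its underside; the middle of its top is 20 mm above the origin. z up; x along its length
- hexagonal_socle: Fixed walnut socle (flat-topped display stand) with a leather inlay and a brass line, six-sided, top 84 mm across flats, foot 92 mm; the home of the glass knob. Its whole top is flat, level and 20 mm above the shelf. Origin: centre of its underside; the middle of its top is 20 mm above the origin. z up; two flats face +y and -y
- cork_mat: Flat cork mat, 125 mm (x) x 105 mm (y) x 4 mm, fixed, empty at the start: a free spot to put a piece down for a while. Origin: centre of its underside, top 4 mm above it
- carriage_clock: Bystander: brass and glass carriage clock, 75 x 85 mm, 131 mm high over its handle, 0.9 kg, standing loose on the shelf off to the robot's left. Origin: centre of its underside. Leave it where it is
Mind the look-alikes: they are no part of the job. Several things have the shape of the cherub; the one meant has the colours described above. Of the things like the glass_knob, leave any that is green; of the rest the larger one is meant.

How it is judged:
By the outcome, as a careful person would: the job done as asked, in the order asked, and still so for the second after the job is handed in, with the robot touching nothing.
It also fails if it takes over 141 s, if anything falls off the work surface, if the arm or the gripper's body presses on something with over 40 N, if the wrist force passes 120 N, or if a joint passes its speed limit or range.

## Working session

There is one attempt and no reset: what is moved stays moved. The work goes in short steps, each a Python script; the robot and the scene stay as the last script left them, time stands still between calls to the robot, and variables do not carry over. Pictures are saved under pics/ and viewed, at most 14 in all, crops included, and the job is handed in when it is done.

```bash
mkdir -p pics; python3 - <<'E'
from station import bot
import cv2, numpy as np
for n in("scene","top"):
    f=bot.grab_frame(n); cv2.imwrite(f"pics/{n}0.png",f["pixels"]); np.savez(f"pics/{n}0.npz",**f)
    print(n,f["mtx"].tolist(),f["k1"],"C",(-f["R"].T@f["t"]).round(3),"z",f["R"][2].round(3))
s=bot.state();print(s["time"],s["eef_pos"],s["ft_force"])
E
```

```text
scene [[491.92813654925504, 0.0, 256.47789510613137], [0.0, 491.92813654925504, 185.91912549619633], [0.0, 0.0, 1.0]] -0.03511163623100722 C [ 1.115 -0.428  0.912] z [-0.483  0.472 -0.737]
top [[397.62183587256607, 0.0, 248.34076086591813], [0.0, 397.62183587256607, 198.27306368258087], [0.0, 0.0, 1.0]] -0.027146980843328773 C [0.363 0.118 0.872] z [ 0.239  0.011 -0.971]
0.1 [0.13688881 0.55786489 0.2304364 ] [0.02762721 0.40487868 0.35630574]
```

View pics/scene0.png

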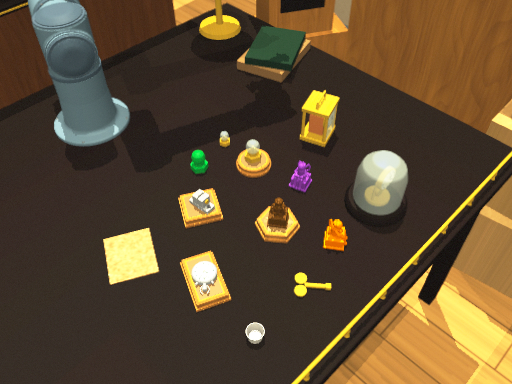

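View pics/top0.png

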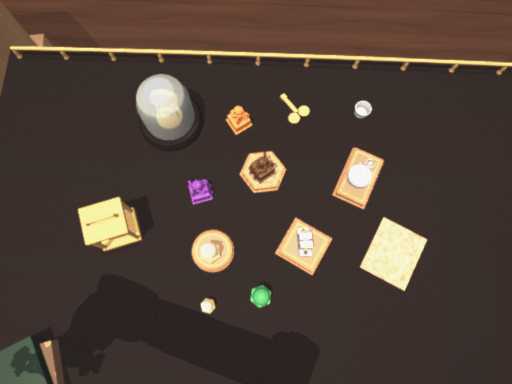

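The candidates, as top-picture pixels:
- **Cherub:** brown on hexagonal socle (262,168), orange (239,120), purple (200,190). The brown (bronze) one is meant.
- **Knob:** on round socle (210,250), small (207,306), green (261,296). The large clear one on the round socle is meant.
- **Stopwatch:** (360,176) on the oblong socle; the cup (363,110) and the key (295,108) are not it.
- **Block:** (305,242) on the square socle.

I'll check these in one close crop.

```bash
python3 - <<'E'
import cv2, numpy as np
def mos(n,cs,h):
    im=cv2.imread(f"pics/{n}0.png"); t=[]
    for u,v in cs:
        c=cv2.resize(im[v-h:v+h,u-h:u+h],(390,290) if 0 else (290,290),interpolation=cv2.INTER_CUBIC)
        cv2.putText(c,f"{u-h},{v-h}",(3,12),0,.4,(255,255,255)); t.append(c)
    return np.vstack([np.hstack(t[:2]),np.hstack(t[2:])])
cv2.imwrite("pics/ctop.png",mos("top",[(263,170),(358,178),(304,246),(212,250)],29))
cv2.imwrite("pics/cscene.png",mos("scene",[(278,218),(205,280),(201,206),(254,157)],29))
E
```

```text
(no output)
```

View pics/ctop.png

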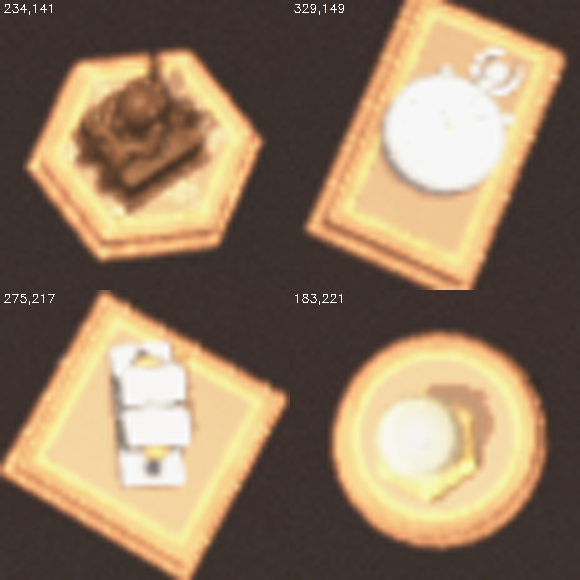

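View pics/cscene.png

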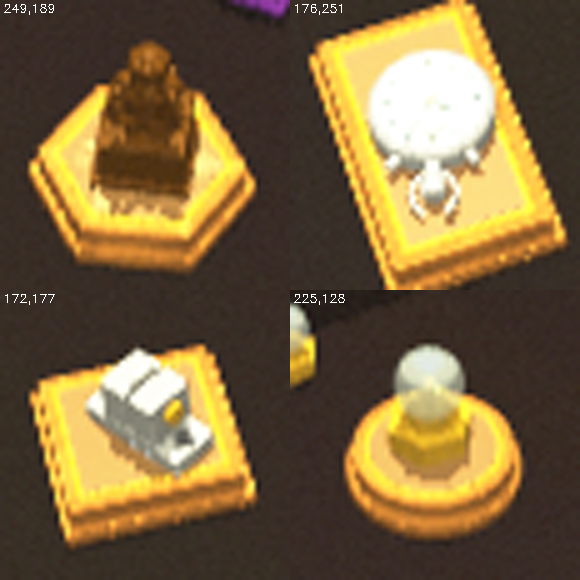

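```bash
python3 - <<'E'
import cv2, numpy as np
t=cv2.cvtColor(cv2.imread("pics/top0.png"),cv2.COLOR_BGR2HSV); s=cv2.cvtColor(cv2.imread("pics/scene0.png"),cv2.COLOR_BGR2HSV)
p=lambda a:print(' '.join("%d,%d,%d"%tuple(x) for x in a))
print("round top row 240, 262");p(t[240,188:240:1])
print("oblong top row 190");p(t[192,332:376])
print("hex top row 170 (cherub)");p(t[170,238:290])
print("square top row 240");p(t[240,276:332])
print("square scene row 216");p(s[214,176:226])
print("hex scene col 290");p(s[195:245,290])
E
```

```text
round top row 240, 262
8,63,61 6,64,60 9,60,60 4,61,59 6,64,60 9,79,74 11,126,138 13,131,231 16,120,245 18,113,246 23,104,246 27,87,247 24,84,246 20,81,245 19,82,245 19,81,245 19,81,245 19,80,244 19,83,244 19,83,244 20,84,244 20,87,244 17,94,238 13,104,214 13,104,208 13,105,209 13,104,208 13,107,208 13,104,209 13,104,209 13,103,220 16,93,239 17,92,240 18,90,241 20,84,244 21,84,245 25,82,246 28,80,247 27,86,247 22,100,247 18,110,247 13,131,236 11,136,182 11,129,128 10,85,66 6,62,58 4,62,58 8,68,60 7,56,59 6,62,62 8,64,60 9,60,60
oblong top row 190
12,109,94 13,129,193 17,118,242 13,133,225 12,138,213 15,122,243 16,118,245 17,121,245 19,116,245 22,109,246 26,97,247 26,96,247 24,101,245 23,95,245 21,96,244 19,97,242 17,98,241 17,98,241 17,98,241 16,100,240 17,99,240 17,98,240 17,98,240 17,97,240 17,100,240 17,100,240 17,98,240 16,99,240 16,99,240 17,99,240 16,99,240 17,100,240 18,98,242 23,97,245 25,97,247 21,108,246 19,110,246 17,114,244 12,133,215 11,114,110 8,65,63 7,57,58 5,56,59 6,44,58
hex top row 170 (cherub)
7,56,59 10,72,64 11,112,109 12,133,209 17,115,246 20,109,247 21,104,247
[... 1433 characters left out ...]
0,192,251 25,183,255 23,186,254 22,183,254 23,180,255 20,187,254 17,197,240 17,195,237 16,192,236 16,196,236 15,193,188 15,184,165 17,189,247 14,173,137 14,79,55 14,89,57 11,99,54
hex scene col 290
12,82,56 8,102,55 11,90,54 9,84,58 5,72,60 13,88,55 11,91,56 8,84,58 9,84,58 6,87,56 7,73,59 11,88,58 13,84,58 9,79,55 15,177,156 18,186,250 21,183,254 21,183,254 26,187,255 29,198,255 29,175,255 25,149,253 22,142,251 21,139,251 23,132,253 26,118,254 27,106,254 27,108,254 25,118,254 23,132,252 22,138,251 24,161,251 28,183,255 27,179,255 23,177,255 22,182,255 18,192,248 15,197,181 15,183,134 15,189,165 15,191,208 19,192,252 17,197,239 15,185,150 14,152,94 9,85,51 16,97,50 12,86,59 11,77,56 12,82,56
```

```bash
cat > loc.py <<'E'
import cv2, numpy as np
def load(n,k=0): return dict(np.load(f"pics/{n}{k}.npz"))
def rays(f,uv):
    xy=cv2.undistortPoints(np.float64(uv).reshape(-1,1,2),f["mtx"],np.array([float(f["k1"]),0,0,0])).reshape(-1,2)
    return -f["R"].T@f["t"],np.c_[xy,np.ones(len(xy))]@f["R"]
def cast(f,uv,z):
    C,d=rays(f,uv); return (C+d*((z-C[2])/d[:,2])[:,None])[:,:2]
def tri(fa,a,fb,b):
    (A,da),(B,db)=rays(fa,[a]),rays(fb,[b]); da,db=da[0],db[0]
    s=np.linalg.lstsq(np.c_[da,-db],B-A,rcond=None)[0]; P,Q=A+s[0]*da,B+s[1]*db
    return (P+Q)/2,np.linalg.norm(P-Q)
def pix(f,P):
    r=cv2.Rodrigues(f["R"])[0]; return cv2.projectPoints(np.float64(P).reshape(-1,1,3),r,f["t"],f["mtx"],np.array([float(f["k1"]),0,0,0]))[0].reshape(-1,2)
def hsv(f,roi,lo,hi):
    x,y,h=roi; m=cv2.inRange(cv2.cvtColor(f["pixels"],cv2.COLOR_BGR2HSV),np.array(lo),np.array(hi)); o=np.zeros_like(m); o[y-h:y+h,x-h:x+h]=m[y-h:y+h,x-h:x+h]; return o
def big(m):
    n,l,s,c=cv2.connectedComponentsWithStats(m,connectivity=8); i=1+s[1:,4].argmax(); v,u=np.nonzero(l==i); return np.c_[u,v].astype(float)
def poly(P,step,n):
    "regular n-axis outline: axes step apart; returns centre, angle, widths"
    best=None
    for th in np.radians(np.arange(0,np.degrees(step),.25)):
        a=th+step*np.arange(n); N=np.c_[np.cos(a),np.sin(a)]; q=P@N.T; w=np.ptp(q,0)
        if best is None or w.sum()<best[0]:
            best=(w.sum(),np.linalg.lstsq(N,(q.max(0)+q.min(0))/2,rcond=None)[0],np.degrees(th),w)
    return best[1:]
E
python3 - <<'E'
from loc import *
T,S=load("top"),load("scene"); k=np.pi
roi=dict(round=((212,250,29),(254,157,29),k/8,8),square=((304,246,30),(201,207,25),k/2,2),oblong=((358,178,31),(205,280,30),k/2,2),hexa=((263,170,29),(278,220,29),k/3,3))
for n,(rt,rs,st,na) in roi.items():
    c=[]
    for f,r,lo in((T,rt,(23,70,235)),(S,rs,(26,95,250))):
        uv=big(hsv(f,r,lo,(35,255,255))); P=cast(f,uv,.02); ce,a,w=poly(P,st,na); c.append(pix(f,[*ce,.02])[0])
        print(n,len(uv),ce.round(4),round(a,1),(w*1e3).round(1))
    print("   tri",[x.round(4) for x in tri(T,c[0],S,c[1])], "silhouette base ")
E
```

```text
round 298 [0.457  0.2008] 2.5 [70.6 73.1 71.9 74.2 73.1 74.2 73.5 73.3]
round 32 [0.4696 0.2223] 9.2 [43.1 28.8 17.6 30.  45.2 56.6 59.9 54.6]
   tri [array([0.4643, 0.2105, 0.0211]), np.float64(0.0245)] silhouette base 
square 268 [0.4743 0.003 ] 61.5 [76.4 73.8]
square 46 [0.4915 0.0348] 54.5 [12.9 73.9]
   tri [array([0.4845, 0.0178, 0.0262]), np.float64(0.0356)] silhouette base 
oblong 98 [ 0.6612 -0.1308] 67.2 [57.8 49.2]
oblong 210 [ 0.6347 -0.1176] 66.8 [ 57.5 108.1]
   tri [array([ 0.6505, -0.125 ,  0.0467]), np.float64(0.0048)] silhouette base 
hexa 222 [0.6408 0.098 ] 8.8 [78.4 77.  76.7]
hexa 154 [0.642  0.0995] 10.2 [78.  76.4 76.7]
   tri [array([0.6414, 0.0987, 0.0199]), np.float64(0.0019)] silhouette base
```

```bash
python3 - <<'E'
from loc import *
T,S=load("top"),load("scene"); k=np.pi
roi=dict(round=((212,250,29),(254,157,29),k/8,8),square=((304,246,30),(201,207,25),k/2,2),oblong=((358,178,31),(205,280,30),k/2,2),hexa=((263,170,29),(278,220,29),k/3,3))
for n,(rt,rs,st,na) in roi.items():
  for nm,f,r,los in(("T",T,rt,[(22,70,235),(23,70,235)]),("S",S,rs,[(24,95,250),(25,95,250),(26,95,250)])):
    for lo in los:
        m=cv2.morphologyEx(hsv(f,r,lo,(35,255,255)),cv2.MORPH_CLOSE,np.ones((3,3),np.uint8)); uv=big(m)
        P=cast(f,uv,.02); ce,a,w=poly(P,st,na)
        print(n,nm,lo[0],len(uv),ce.round(4),round(a,1),(w*1e3).round(1))
E
```

```text
round T 22 380 [0.4565 0.2009] 2.2 [72.7 73.6 73.5 76.  77.3 76.2 75.  73.6]
round T 23 333 [0.457  0.2008] 2.5 [70.6 73.1 71.9 74.2 73.1 74.2 73.5 73.3]
round S 24 129 [0.4565 0.2024] 22.2 [73.  72.  76.1 77.1 76.4 70.2 76.  73.6]
round S 25 110 [0.4568 0.2032] 0.0 [73.7 73.  70.3 73.7 75.3 75.4 70.2 76. ]
round S 26 51 [0.4495 0.1897] 20.0 [55.8 41.5 30.2 45.4 58.7 69.5 74.2 68.1]
square T 22 316 [0.4747 0.003 ] 60.8 [78.  75.3]
square T 23 272 [0.4743 0.003 ] 61.5 [76.4 73.8]
square S 24 148 [ 0.4631 -0.0157] 62.0 [42.7 76.6]
square S 25 113 [ 0.463 -0.016] 62.0 [42.  76.1]
square S 26 76 [ 0.4619 -0.0183] 67.5 [40.3 76.4]
oblong T 22 233 [ 0.6348 -0.1196] 66.8 [ 58.2 108.7]
oblong T 23 102 [ 0.6612 -0.1308] 67.2 [57.8 49.2]
oblong S 24 386 [ 0.6352 -0.1188] 68.8 [ 72.3 114.5]
oblong S 25 249 [ 0.6356 -0.1196] 68.0 [ 62.6 111.7]
oblong S 26 215 [ 0.6347 -0.1176] 66.8 [ 57.5 108.1]
hexa T 22 310 [0.641  0.0977] 8.8 [78.7 79.3 77.8]
hexa T 23 233 [0.6408 0.098 ] 8.8 [78.4 77.  76.7]
hexa S 24 285 [0.6405 0.097 ] 7.3 [80.  87.8 77.7]
hexa S 25 245 [0.6401 0.0969] 9.0 [79.4 87.4 78.3]
hexa S 26 181 [0.642  0.0995] 10.2 [78.  76.4 76.7]
```

```bash
python3 - <<'E'
from loc import *
T,S=load("top"),load("scene")
def t(f,u,v,h,z,g):
    c=f["pixels"][v-h:v+h,u-h:u+h]; c=(255*(c/255.)**g).astype(np.uint8); c=cv2.resize(c,None,fx=z,fy=z,interpolation=cv2.INTER_LANCZOS4)
    for i in range(0,2*h,5):
        cv2.line(c,(i*z,0),(i*z,4),(255,255,0)); cv2.line(c,(0,i*z),(4,i*z),(255,255,0))
    cv2.putText(c,f"{u-h},{v-h}",(8,16),0,.45,(0,255,255));return c
cv2.imwrite("pics/cher.png",np.hstack([t(T,262,168,20,10,.6),t(S,278,211,20,10,.6)]))
cv2.imwrite("pics/blk.png",np.vstack([np.hstack([t(T,305,244,16,9,1.5),t(S,203,203,16,9,1.5)]),np.hstack([t(T,210,250,16,9,1.3),t(S,254,150,16,9,1.3)])]))
m=hsv(T,(358,178,31),(0,0,170),(180,60,255)); ms=hsv(S,(205,280,30),(0,0,150),(180,70,255))
for n,f,m in(("T",T,m),("S",S,ms)):
    o=cv2.morphologyEx(m,cv2.MORPH_OPEN,cv2.getStructuringElement(2,(13,13))); d=big(o); P=cast(f,d,.033); (x,y),r=cv2.minEnclosingCircle(P.astype(np.float32))
    e=cv2.fitEllipse(cv2.convexHull(d.astype(np.float32))); print(n,"disc",len(d),(x,y),r, "ell",e[0],e[1],cast(f,[e[0]],.033))
    b=big(cv2.subtract(m,cv2.dilate(o,np.ones((3,3))))); q=cast(f,b,.026).mean(0); c=cast(f,[e[0]],.033)[0]; print("  bow",len(b),q,np.linalg.norm(q-c),np.degrees(np.arctan2(*(q-c)[::-1])))
    if n=="T":et=e[0]
print(tri(T,et,S,e[0]))
m=hsv(T,(394,254,38),(20,60,150),(40,160,255)); d=big(m); P=cast(T,d,.004); print("cork",poly(P,np.pi/2,2))
E
```

```text
T disc 466 (0.6314769387245178, -0.1158735603094101) 0.02858482301235199 ell (359.3495178222656, 175.11825561523438) (23.94758415222168, 24.54073715209961) [[ 0.63148569 -0.1154976 ]]
  bow 50 [ 0.6638738  -0.14146092] 0.04151003802125613 -38.71675044722904
S disc 462 (0.6348676681518555, -0.11545310169458389) 0.028615113347768784 ell (203.7620849609375, 272.1174011230469) (22.606983184814453, 25.719938278198242) [[ 0.63441503 -0.11581593]]
  bow 48 [ 0.66129764 -0.13829142] 0.03504029100030392 -39.89767228131792
(array([ 0.63267022, -0.11555689,  0.03062694]), np.float64(0.0014704849567836397))
cork (array([ 0.44349834, -0.1815844 ]), np.float64(63.0), array([0.10394469, 0.07300229]))
```

View pics/cher.png

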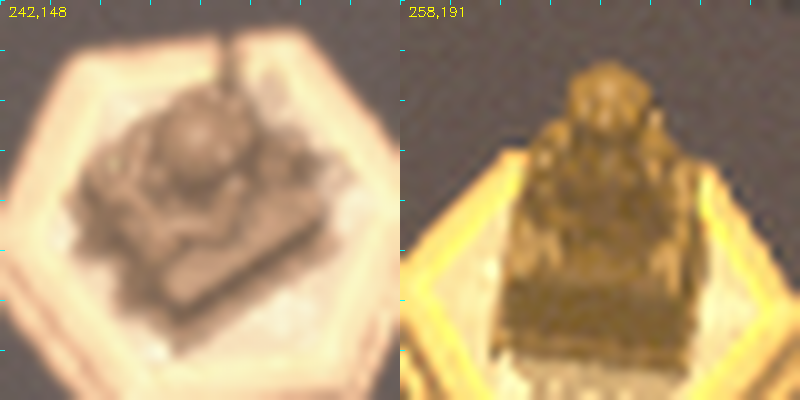

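View pics/blk.png

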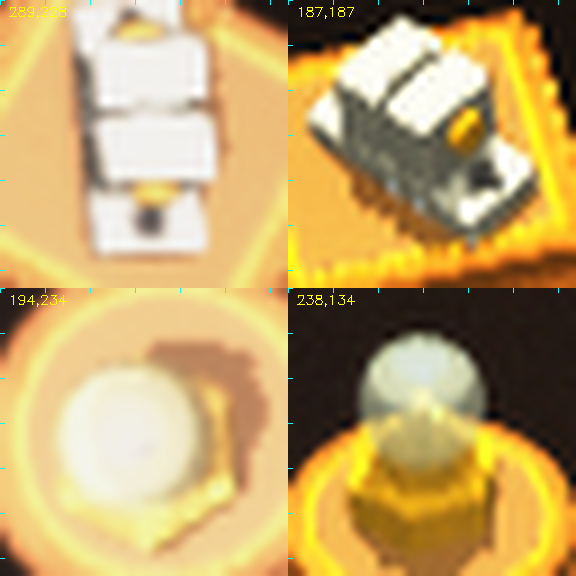

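```bash
python3 - <<'E'
from loc import *
T,S=load("top"),load("scene")
def P(o,z,ox,oy,pts): return np.array([[o[0]+(x-ox+.5)/z-.5,o[1]+(y-oy+.5)/z-.5] for x,y in pts])
def edge(n,f,uv,z):
    W=cast(f,uv,z); d=np.diff(np.r_[W,W[:1]],axis=0); print(n,W.round(4).tolist(),"mid",W.mean(0).round(4),"len",(np.linalg.norm(d,axis=1)*1e3).round(1),"ang",np.degrees(np.arctan2(d[:,1],d[:,0])).round(0))
edge("ch back S z20",S,P((258,191),10,400,0,[(490,358),(690,376)]),.02)
edge("ch side T z20",T,P((242,148),10,0,0,[(178,358),(348,240)]),.02)
edge("ch blocktop side T z48",T,P((242,148),10,0,0,[(172,302),(318,212)]),.048)
edge("ch blocktop back S z48",S,P((258,191),10,400,0,[(505,288),(697,305)]),.048)
print("head",tri(T,P((242,148),10,0,0,[(200,132)])[0],S,P((258,191),10,400,0,[(610,98)])[0]))
a=P((289,228),9,0,0,[(97,42),(206,38),(216,182),(98,180)]); b=P((187,187),9,288,0,[(338,78),(403,18),(491,68),(428,131)])
edge("blk top T z56",T,a,.056); edge("blk top S z56",S,b,.056); print(tri(T,a.mean(0),S,b.mean(0)))
edge("blk foot T z30",T,P((289,228),9,0,0,[(94,252),(207,250)]),.030)
edge("blk foot S z20",S,P((187,187),9,288,0,[(470,240),(538,180)]),.030)
for n,f,r in(("T",T,(209,249,12)),("S",S,(253,145,11))):
    m=hsv(f,r,(0,0,90),(180,60 if n=="T" else 110,255)); d=big(m); (x,y),q=cv2.minEnclosingCircle(d.astype(np.float32)); print(n,len(d),x,y,q,d.mean(0))
k=P((194,234),9,0,288,[(128,434)])[0],P((238,134),9,288,288,[(424,400)])[0]; print("knob",k,tri(T,k[0],S,k[1]))
edge("mount T z20",T,P((194,234),9,0,288,[(62,510),(150,553),(236,490)]),.020)
edge("mount S z20",S,P((238,134),9,288,288,[(350,518),(415,548),(492,520)]),.020)
edge("mount S z36",S,P((238,134),9,288,288,[(352,487),(415,515),(492,487)]),.036)
for lo in((20,40,150),(18,30,150)):
    d=big(cv2.morphologyEx(hsv(T,(394,254,40),lo,(45,220,255)),3,np.ones((5,5)))); print("cork",poly(cast(T,d,.004),np.pi/2,2))
    d=big(cv2.morphologyEx(hsv(S,(131,256,36),lo,(45,220,255)),3,np.ones((5,5)))); print("corkS",poly(cast(S,d,.004),np.pi/2,2))
E
```

```text
ch back S z20 [[0.6355, 0.0706], [0.6714, 0.0991]] mid [0.6535 0.0848] len [45.8 45.8] ang [  39. -141.]
ch side T z20 [[0.6078, 0.1043], [0.6368, 0.0671]] mid [0.6223 0.0857] len [47.2 47.2] ang [-52. 128.]
ch blocktop side T z48 [[0.6123, 0.1064], [0.6339, 0.0754]] mid [0.6231 0.0909] len [37.8 37.8] ang [-55. 125.]
ch blocktop back S z48 [[0.6391, 0.0714], [0.6728, 0.0983]] mid [0.6559 0.0848] len [43.1 43.1] ang [  39. -141.]
head (array([0.63851734, 0.10316071, 0.08632989]), np.float64(0.002091149614249861))
blk top T z56 [[0.4956, 0.0188], [0.4974, -0.0063], [0.4644, -0.0086], [0.4638, 0.0183]] mid [0.4803 0.0055] len [25.1 33.1 26.9 31.7] ang [ -86. -176.   91.    1.]
blk top S z56 [[0.4687, -0.0069], [0.4646, 0.0186], [0.4941, 0.0234], [0.4989, -0.0021]] mid [0.4816 0.0082] len [25.8 29.9 26.  30.6] ang [  99.    9.  -79. -171.]
(array([0.4810527 , 0.00678929, 0.05639578]), np.float64(0.002977691773403904))
blk foot T z30 [[0.4501, 0.0159], [0.4516, -0.0106]] mid [0.4509 0.0027] len [26.5 26.5] ang [-87.  93.]
blk foot S z20 [[0.5161, -0.0056], [0.5134, 0.0201]] mid [0.5148 0
[... 483 characters left out ...]
.  -51.   99.]
mount S z20 [[0.4411, 0.1867], [0.4631, 0.1913], [0.4707, 0.2149]] mid [0.4583 0.1976] len [22.5 24.8 40.9] ang [  12.   72. -136.]
mount S z36 [[0.4445, 0.1847], [0.4654, 0.1894], [0.4727, 0.2129]] mid [0.4609 0.1957] len [21.4 24.5 39.8] ang [  13.   73. -135.]
cork (array([ 0.46697603, -0.19401617]), np.float64(63.75000000000001), array([0.10569754, 0.12578492]))
corkS (array([ 0.46706876, -0.19227796]), np.float64(63.50000000000001), array([0.10692981, 0.12670649]))
cork (array([ 0.46695488, -0.19358509]), np.float64(63.50000000000001), array([0.10610274, 0.12631032]))
corkS (array([ 0.46734411, -0.19255714]), np.float64(63.50000000000001), array([0.10731055, 0.12744847]))
```

Everything checks out across the two views:

| Thing | x, y (m) | Yaw / angle | Check |
|---|---|---|---|
| Round socle | (.457, .2015) | n/a | brass line fits at z≈20 mm |
| Square socle | (.4745, .003) | 61.5° | top view only so far |
| Oblong socle | (.635, -.1187) | -23° | brass line fits at z≈20 mm |
| Hexagonal socle | (.641, .0985) | flats at 9° mod 60 | brass line fits at z≈20 mm |
| Stopwatch | (.6327, -.1156) | -39° | disc 31 mm up |
| Cherub | (.6395, .1015) | -52° | 46 mm plate edge, legs hidden from the scene camera |
| Block | (.482, .006) | 5° | top at 56 mm |
| Knob | (.4515, .206) | flats at 40° mod 60 | ball at 60 mm |

Plan: block → mat, cherub → square, knob → hexagonal, stopwatch → round, block → oblong.

```bash
cat > act.py <<'E'
from station import bot
import numpy as np
def R(deg):
    c,s=np.cos(np.radians(deg)),np.sin(np.radians(deg)); return np.array([[-s,c,0],[c,s,0],[0,0,-1.]])
def branch(p,a,q,b):
    def cost(k):
        v=[bot.inverse_kinematics([*x,.19],R(t+k)) for x,t in((p,a),(q,b))]
        return 99 if any(i is None for i in v) else max(abs(i[5]) for i in v)
    return min((0,180,-180),key=cost)
def say(t):
    s=bot.state(); print(t,"t%.1f"%s["time"],"tcp",np.round(s["eef_pos"],4),"F",np.round(s["ft_force"],1),"gap%.4f"%s["finger_gap"],"g%.0f"%s["grasp_force"])
def pick(p,phi,z,pre,N=45,hi=.16):
    bot.move_pose([*p,hi],R(phi)); bot.move_gripper(pre); bot.servo_line([*p,z+.02],vel=.2); bot.servo_line([*p,z],vel=.06); say("down")
    bot.move_gripper(0,N); say("grip"); bot.servo_line([*p,z+.02],vel=.08); say("lift"); bot.servo_line([*p,hi],vel=.25); say("up")
def place(p,phi,z,rel,hi=.16):
    bot.move_pose([*p,hi],R(phi)); bot.servo_line([*p,z+.02],vel=.2); bot.servo_line([*p,z+.0005],vel=.05); say("put")
    bot.move_gripper(rel); bot.servo_line([*p,z+.03],vel=.12); bot.servo_line([*p,hi],vel=.25); say("away")
def look(k):
    import cv2
    for n in("scene","top"):
        f=bot.grab_frame(n); cv2.imwrite(f"pics/{n}{k}.png",f["pixels"]); np.savez(f"pics/{n}{k}.npz",**f)
E
python3 - <<'E'
from act import *
b,m=(.482,.006),(.467,-.193); k=branch(b,95,m,63.5)
print(k,bot.inverse_kinematics([*b,.2],R(95+k)))
bot.move_pose([*b,.2],R(95+k)); say("over")
pick(b,95+k,.026,.05)
place(m,63.5+k,.010,.05)
look(1)
E
```

```text
0 [-0.11925051  0.20239521 -0.24035119  1.12804993  0.         -0.20651697]
over t2.4 tcp [0.4821 0.0066 0.2001] F [-0.   0.3  0.5] gap0.0854 g0
down t4.3 tcp [0.4816 0.006  0.0257] F [ 0.1 -0.4  0.3] gap0.0502 g0
grip t4.7 tcp [0.4824 0.0061 0.0264] F [-0.2  0.8  2.2] gap0.0250 g45
lift t5.1 tcp [0.4822 0.0059 0.046 ] F [-0.4 -0.1 -3.2] gap0.0251 g45
up t5.7 tcp [0.4814 0.006  0.1588] F [-0.3  0.6 -3.3] gap0.0253 g45
put t7.8 tcp [ 0.4672 -0.1932  0.0104] F [ 0.   0.3 -2.2] gap0.0251 g45
away t9.2 tcp [ 0.4664 -0.1926  0.1586] F [ 0.1 -0.6 -0.8] gap0.0501 g0
```

```bash
cat > sq.py <<'E'
from loc import *
import sys
k=sys.argv[1]; T,S=load("top",k),load("scene",k)
for f,r,los in((T,(304,246,30),[22,23]),(S,(201,207,25),[24,25])):
    for lo in los:
        m=cv2.morphologyEx(hsv(f,r,(lo,70 if f is T else 95,235),(35,255,255)),3,np.ones((3,3),np.uint8)); print(lo,[np.round(x,4) for x in poly(cast(f,big(m),.02),np.pi/2,2)])
E
python3 sq.py 1; python3 -c "
import cv2,numpy as np
cv2.imwrite('pics/v1.png',np.hstack([cv2.resize(cv2.imread('pics/%s1.png'%n),(400,300)) for n in('scene','top')]))"
```

```text
22 [array([0.4757, 0.0055]), np.float64(60.0), array([0.0854, 0.0789])]
23 [array([0.4744, 0.0041]), np.float64(61.0), array([0.0811, 0.0775])]
24 [array([0.4763, 0.0064]), np.float64(60.5), array([0.084 , 0.0792])]
25 [array([0.4753, 0.0068]), np.float64(61.0), array([0.0841, 0.0769])]
```

View pics/v1.png

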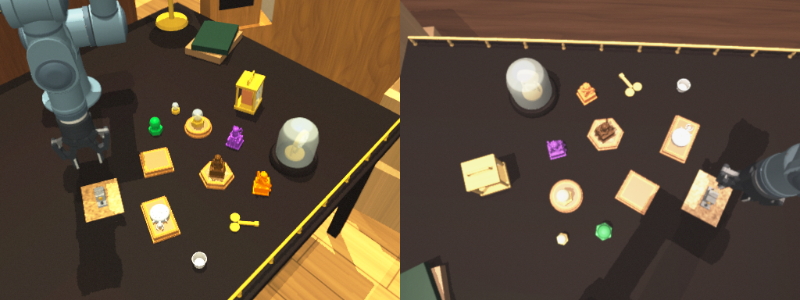

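The block stands upright on the mat (scene ≈(100,198), top ≈(710,195) in the half-size tiles), and the square socle is empty. In both views the square socle measures (.475,.005), 61°. Next are the cherub and the knob.

```bash
python3 - <<'E'
from act import *
c,s=(.6395,.1015),(.475,.005); k=branch(c,38,s,61); print(k)
pick(c,38+k,.0255,.062,50,.19)
place(s,61+k,.0255,.062,.19)
a,h=(.4515,.206),(.641,.0985)
k,d=min(((branch(a,x,h,x+29),x) for x in(40,100,-20)),key=lambda v:abs(bot.inverse_kinematics([*a,.19],R(v[1]+v[0]))[5])); print(k,d)
pick(a,d+k,.0225,.062,40,.19)
place(h,d+29+k,.0225,.062,.19)
look(2)
E
python3 -c "
import cv2,numpy as np
cv2.imwrite('pics/v2.png',np.hstack([cv2.resize(cv2.imread('pics/%s2.png'%n)[y:y+150,x:x+150],(400,400),interpolation=2) for n,x,y in(('scene',160,120),('top',200,130))]))"
```

```text
0
down t12.3 tcp [0.639  0.1015 0.025 ] F [-0.1 -0.1 -0.6] gap0.0620 g0
grip t12.6 tcp [0.64   0.1016 0.0261] F [-0.7  0.1  1.3] gap0.0393 g52
lift t13.0 tcp [0.6399 0.1015 0.0459] F [-0.1 -0.6 -3.4] gap0.0385 g52
up t13.7 tcp [0.6387 0.1014 0.1882] F [ 0.3  0.5 -3.6] gap0.0392 g52
put t15.9 tcp [0.4753 0.005  0.0261] F [ 0.2  0.4 -0.7] gap0.0389 g52
away t17.4 tcp [0.4742 0.0051 0.1885] F [-0.7  0.3  0.1] gap0.0621 g0
0 100
down t19.8 tcp [0.451  0.2059 0.0221] F [0.1 0.7 0.2] gap0.0621 g0
grip t20.1 tcp [0.4518 0.2061 0.023 ] F [-0.9 -0.8  4.8] gap0.0392 g41
lift t20.5 tcp [0.4519 0.2061 0.0426] F [ 0.8  0.4 -0.9] gap0.0396 g40
up t21.2 tcp [0.4507 0.2057 0.1885] F [-0.2  0.4 -2.1] gap0.0393 g41
put t23.5 tcp [0.641  0.0984 0.0231] F [-1.  -2.   1.1] gap0.0389 g40
away t25.0 tcp [0.6403 0.0984 0.1882] F [-1.2  0.1 -1. ] gap0.0621 g0
```

View pics/v2.png

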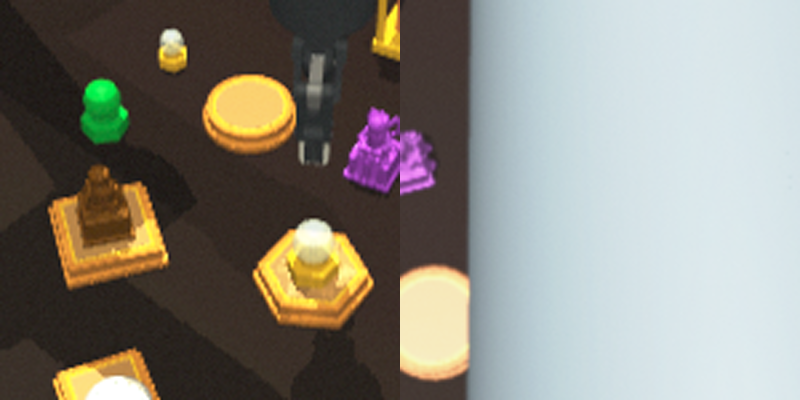

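Scene tile: the cherub stands on the square socle (105,205) and the knob on the hexagonal one (315,255); the arm covers the top view. Now the stopwatch, gripped low with force checks.

```bash
python3 - <<'E'
from act import *
a,h=(.6327,-.1156),(.457,.2015); k=branch(a,51,h,51); print(k)
d=min((51,90,120),key=lambda x:abs(bot.inverse_kinematics([*h,.19],R(x+k))[5]))
bot.move_pose([*a,.19],R(51+k)); bot.move_gripper(.072); bot.servo_line([*a,.04],vel=.2)
for z in(.03,.025,.022,.019):
    bot.servo_line([*a,z],vel=.05); F=bot.state()["ft_force"][2]
    if F>4: break
say("down"); bot.move_gripper(0,40); say("grip")
bot.servo_line([*a,z+.02],vel=.06); say("lift"); bot.servo_line([*a,.19],vel=.2); say("up")
place(h,d+k,z,.072,.19); print(d,z)
look(3)
E
python3 -c "
import cv2,numpy as np
cv2.imwrite('pics/v3.png',np.hstack([cv2.resize(cv2.imread('pics/%s3.png'%n)[y:y+180,x:x+200],(400,360),interpolation=2) for n,x,y in(('scene',140,120),('top',180,130))]))"
```

```text
0
down t28.3 tcp [ 0.6325 -0.1155  0.0187] F [ 0.3 -0.3 -0.4] gap0.0723 g0
grip t28.6 tcp [ 0.633  -0.1157  0.0196] F [-0.3  0.6  4.4] gap0.0521 g42
lift t29.1 tcp [ 0.6331 -0.1157  0.0395] F [-0.3 -0.9 -2.4] gap0.0520 g42
up t30.0 tcp [ 0.6319 -0.1154  0.1885] F [-0.3  0.6 -2.3] gap0.0517 g42
put t32.8 tcp [0.4572 0.2016 0.0196] F [-0.5 -0.5  1.6] gap0.0521 g42
away t34.3 tcp [0.4562 0.2013 0.1884] F [-0.5 -1.1 -0.9] gap0.0721 g0
120 0.019
```

View pics/v3.png

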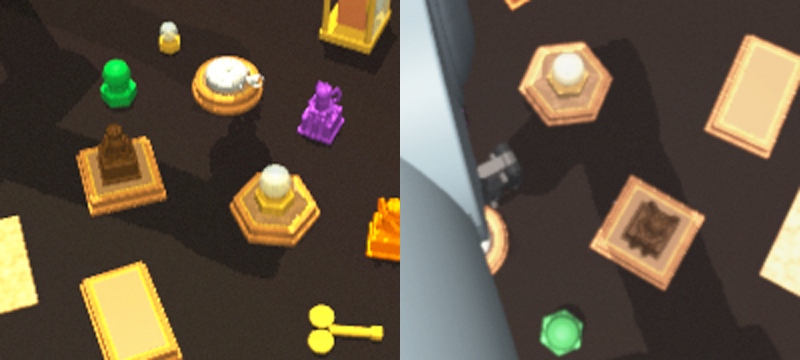

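Scene tile: the stopwatch lies on the round socle (228,78), and the oblong socle is empty. The block goes home last, then I'll park the arm and check.

```bash
python3 - <<'E'
from loc import *
T,S=load("top",3),load("scene",3)
for f,r,los in((T,(358,178,31),[22,23]),(S,(205,280,30),[25,26])):
    for lo in los:
        m=cv2.morphologyEx(hsv(f,r,(lo,70 if f is T else 95,235),(35,255,255)),3,np.ones((3,3),np.uint8)); print(lo,[np.round(x,4) for x in poly(cast(f,big(m),.02),np.pi/2,2)])
from act import *
m,o=(.467,-.193),(.635,-.119); k=branch(m,63.5,o,67); print(k)
pick(m,63.5+k,.010,.05,45,.19)
place(o,67+k,.026,.05,.19)
bot.move_pose([.30,-.30,.25],R(63.5+k)); look(4)
E
python3 -c "
import cv2,numpy as np
cv2.imwrite('pics/v4.png',np.hstack([cv2.resize(cv2.imread('pics/%s4.png'%n)[y:y+190,x:x+200],(400,380),interpolation=2) for n,x,y in(('scene',130,120),('top',190,120))]))"
```

```text
22 [array([ 0.6343, -0.1193]), np.float64(66.75), array([0.0641, 0.1109])]
23 [array([ 0.6347, -0.1199]), np.float64(66.75), array([0.0589, 0.1092])]
25 [array([ 0.6365, -0.1172]), np.float64(66.5), array([0.0691, 0.1135])]
26 [array([ 0.6342, -0.119 ]), np.float64(67.25), array([0.0633, 0.1085])]
0
down t37.6 tcp [ 0.4666 -0.1927  0.0096] F [ 0.6 -0.8  0.4] gap0.0503 g0
grip t38.0 tcp [ 0.4673 -0.1932  0.0103] F [-1.1 -0.5  1.9] gap0.0250 g45
lift t38.4 tcp [ 0.4672 -0.1931  0.0301] F [-0.2 -0.2 -2.9] gap0.0256 g45
up t39.1 tcp [ 0.4661 -0.1925  0.1884] F [-0.9 -0.4 -3. ] gap0.0255 g45
put t41.3 tcp [ 0.6351 -0.1191  0.0264] F [-0.8 -0.2 -2.5] gap0.0253 g45
away t42.8 tcp [ 0.6343 -0.1188  0.1882] F [-0.1 -0.9 -0.1] gap0.0500 g0
```

View pics/v4.png

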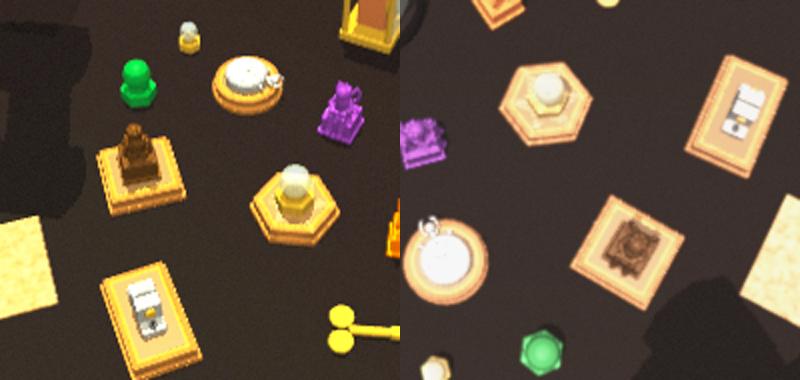

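All four are upright and home: stopwatch (445,258), knob (548,95), cherub (632,248) and block (743,110) in the top tile. Next I'll measure the centring from close crops.

```bash
python3 - <<'E'
from loc import *
T,S=load("top",4),load("scene",4)
e=[]
for n,f,r in(("T",T,(212,250,29)),("S",S,(254,157,29))):
    m=hsv(f,r,(0,0,170 if n=="T" else 150),(180,60 if n=="T" else 70,255)); o=cv2.morphologyEx(m,2,cv2.getStructuringElement(2,(11,11)))
    d=big(o); q=cv2.fitEllipse(cv2.convexHull(d.astype(np.float32))); e.append(q[0]); print("watch",n,len(d),q[1],cast(f,[q[0]],.033))
print(tri(T,e[0],S,e[1]))
for n,a in(("round",(T,(212,250,29),22,np.pi/8,8)),):
    f,r,lo,st,na=a; m=cv2.morphologyEx(hsv(f,r,(lo,70,235),(35,255,255)),3,np.ones((3,3),np.uint8)); print(n,poly(cast(f,big(m),.02),st,na))
def t(f,u,v,h,z,g):
    c=f["pixels"][v-h:v+h,u-h:u+h]; c=(255*(c/255.)**g).astype(np.uint8); c=cv2.resize(c,None,fx=z,fy=z,interpolation=cv2.INTER_LANCZOS4)
    cv2.putText(c,f"{u-h},{v-h}",(8,16),0,.45,(0,255,255));return c
cv2.imwrite("pics/f1.png",np.vstack([np.hstack([t(T,306,246,15,10,.6),t(S,199,202,15,10,.6)]),np.hstack([t(T,361,176,15,10,1.5),t(S,205,275,15,10,1.5)])]))
cv2.imwrite("pics/f2.png",np.hstack([t(T,264,170,16,12,1.3),t(S,276,216,16,12,1.3)]))
E
```

```text
watch T 524 (25.664337158203125, 25.738615036010742) [[0.45604833 0.19973066]]
watch S 247 (14.869576454162598, 20.572317123413086) [[0.45797141 0.20024008]]
(array([0.45664338, 0.20047926, 0.03170213]), np.float64(0.001520496821213727))
round (array([0.4561674, 0.2006718]), np.float64(4.0), array([0.0727293 , 0.07017156, 0.07362359, 0.0764016 , 0.07702416,
       0.07616451, 0.07488094, 0.0741086 ]))
```

View pics/f1.png

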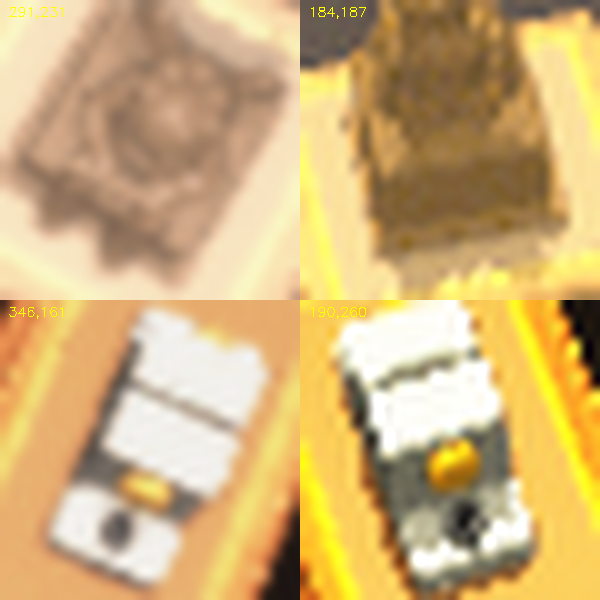

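View pics/f2.png

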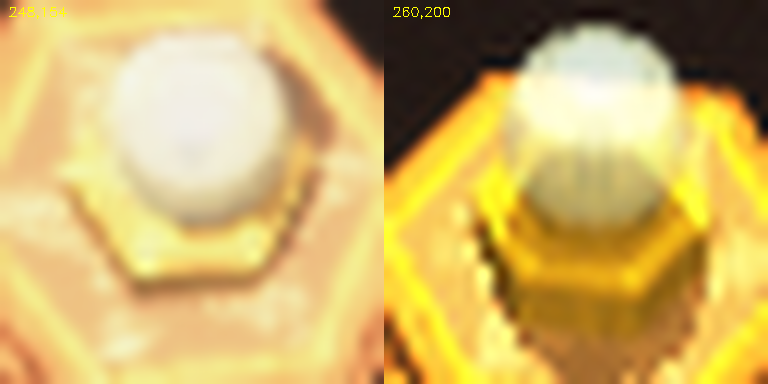

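```bash
python3 - <<'E'
from loc import *
T,S=load("top",4),load("scene",4)
def P(o,z,ox,oy,pts): return np.array([[o[0]+(x-ox+.5)/z-.5,o[1]+(y-oy+.5)/z-.5] for x,y in pts])
def edge(n,f,uv,z):
    W=cast(f,uv,z); d=W[1]-W[0]; print(n,W.round(4).tolist(),"mid",W.mean(0).round(4),"len %.1f ang %.1f"%(np.linalg.norm(d)*1e3,np.degrees(np.arctan2(d[1],d[0]))))
edge("ch back S",S,P((184,187),10,300,0,[(376,257),(568,222)]),.02)
edge("ch side T",T,P((291,231),10,0,0,[(185,285),(295,90)]),.022)
edge("blk foot T",T,P((346,161),10,0,300,[(48,540),(160,586)]),.03)
edge("blk chop T",T,P((346,161),10,0,300,[(103,448),(212,497)]),.056)
edge("blk foot S",S,P((190,260),10,300,300,[(415,578),(537,545)]),.030)
edge("blk chop S",S,P((190,260),10,300,300,[(385,455),(500,420)]),.056)
a,b=P((248,154),12,0,0,[(197,128)])[0],P((260,200),12,384,0,[(594,126)])[0]; print("knob",tri(T,a,S,b))
edge("mount T z36",T,P((248,154),12,0,0,[(135,277),(262,268)]),.034)
edge("mount S z36",S,P((260,200),12,384,0,[(520,268),(632,283)]),.036)
for nm,f,r,lo in(("T",T,(263,170,29),23),("S",S,(278,220,29),26)):
    m=cv2.morphologyEx(hsv(f,r,(lo,70,235),(35,255,255)),3,np.ones((3,3),np.uint8)); print(nm,poly(cast(f,big(m),.02),np.pi/3,3))
E
python3 sq.py 4
```

```text
ch back S [[0.4811, -0.0249], [0.505, 0.0141]] mid [ 0.4931 -0.0054] len 45.7 ang 58.6
ch side T [[0.4444, -0.0065], [0.4869, -0.03]] mid [ 0.4656 -0.0182] len 48.6 ang -28.9
blk foot T [[0.6099, -0.0958], [0.6004, -0.1203]] mid [ 0.6052 -0.108 ] len 26.2 ang -111.4
blk chop T [[0.6233, -0.1016], [0.6132, -0.1247]] mid [ 0.6183 -0.1131] len 25.2 ang -113.5
blk foot S [[0.6567, -0.1426], [0.6685, -0.1197]] mid [ 0.6626 -0.1311] len 25.8 ang 62.7
blk chop S [[0.6441, -0.1368], [0.6543, -0.1147]] mid [ 0.6492 -0.1257] len 24.3 ang 65.2
knob (array([0.64036026, 0.0972668 , 0.0593193 ]), np.float64(0.002209397250131812))
mount T z36 [[0.6191, 0.1062], [0.6217, 0.083]] mid [0.6204 0.0946] len 23.4 ang -83.6
mount S z36 [[0.6421, 0.0777], [0.6595, 0.09]] mid [0.6508 0.0838] len 21.3 ang 35.3
T (array([0.64073105, 0.09796725]), np.float64(8.75), array([0.0786567 , 0.07698507, 0.07672323]))
S (array([0.64198352, 0.09958607]), np.float64(9.5), array([0.07807081, 0.07585365, 0.0767473 ]))
22 [array([0.4744, 0.003 ]), np.float64(61.25), array([0.078 , 0.0752])]
23 [array([0.4743, 0.003 ]), np.float64(61.5), array([0.0764, 0.0738])]
24 [array([ 0.4585, -0.0236]), np.float64(60.25), array([0.0251, 0.0768])]
25 [array([ 0.458 , -0.0235]), np.float64(60.5), array([0.0247, 0.0744])]
```

Each measured piece is within about 2 mm of its socle's middle. The cherub is square to its socle to within about 2°, and the block's angle agrees with the oblong's to within about 4°. Handing in.

```bash
python3 -c "
from station import bot
print(bot.close_job())"
```

```text
the job is handed in; nothing more can be done
None
```

The job is handed in: all four pieces stand upright on their own socles, each within about 2 mm of the middle, with the cherub square to its socle and the block lengthwise along its own; it took about 45 s of robot time.

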